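# Put three sample vessels back on their own stations

## Task

The tall glass beaker, the white thimble and the brown vial each stand on the wrong station. Swap them round, parking one on a free spot of the bench on the way: in the end the beaker stands in the middle of the magnetic stirrer's round plate, the thimble in the middle of the balance's square pan, and the vial in the cup of the aluminium stand. Keep all three upright as you move them, leave them standing free, and do not shift or knock over the flask, the dropper bottle or the timer.

Things in the scene. Friction and masses are not known exactly. Their poses are not given: they have to be found in the camera images.
- tall_beaker: Clear glass beaker, straight-sided and round, 55 mm diameter, 105 mm tall, open at the top, about 0.09 kg, hollow. Origin at the centre of its underside, z up. Grasp round the outside at 50 to 85 mm above its underside. It starts upright on the balance's pan.
- thimble: White paper-like extraction thimble: a rigid round tube closed at the bottom, open at the top, 33 mm diameter, 88 mm tall, about 0.02 kg. Origin at the centre of its underside, z up. Grasp round the outside at 35 to 70 mm above its underside. It starts upright in the stand's cup.
- vial: Brown vial with a black screw cap (fixed to it): body 23 mm diameter and 44 mm tall with a rounded shoulder, cap 18 mm diameter, 54 mm tall in all, about 0.03 kg. Origin at the centre of its underside, z up. Grasp round the body at about 33 mm above its underside. It starts upright on the stirrer's plate.
- stirrer: Small magnetic stirrer, fixed: grey box 100 x 100 mm with a white round top plate 92 mm in diameter, black knob on its front (-x of its own frame). Origin on the bench under the middle of the plate; the plate's top is 48 mm above the origin. The beaker's place.
- balance: Pocket balance, fixed: flat black case 112 mm (x) x 92 mm (y) with a square steel pan 78 x 78 mm and a display with two keys in front of the pan (its own -x side). Origin on the bench under the middle of the pan; the pan's top is 28 mm above the origin; the case reaches 67 mm to -x, 45 mm to +x, 46 mm to either side. The pan does not move. The thimble's place.
- stand: Turned aluminium stand, fixed: round foot 84 mm in diameter with a round cup in the middle, 46 mm inside and 56 mm outside diameter. Origin on the bench under the middle; cup floor 13 mm and cup rim 22 mm above the origin. The cup has room for only one vessel. The vial's place.
- flask: Clear conical flask, 62 mm diameter at the foot, 105 mm tall, loose; to be left where it stands. Origin at the centre of its underside. Tall equipment rises along the back of the bench behind x = 0.66, and the hand strikes it if it works close to it: park at the front, x under about 0.45.
- dropper_bottle: Brown dropper bottle with a black dropper top, 38 mm diameter, 118 mm tall, loose; to be left where it stands. Origin at the centre of its underside.
- timer: White timer, 62 x 62 x 18 mm, lying flat, loose; to be left where it lies. Origin at the centre of its underside. All other objects on the bench are fixed and lie outside the work area: the bench (z = 0) from x = 0.36 to 0.63 and y = -0.30 to 0.32 is flat and holds only the things listed here, so any place there that is clear of them may serve for parking.

How it is judged:
At the end, for the whole second after the job is handed in: The beaker's axis is within 15 mm of the middle of the stirrer plate, the thimble's within 15 mm of the middle of the balance pan and the vial's within 15 mm of the middle of the stand's cup; each stands on that surface (height within 4 mm), upright within 0.1 rad, and is at rest (horizontal distance between tall_beaker and stirrer below 0.015 m and z of tall_beaker in the frame of stirrer between 0.044 and 0.052 m and angle between each of tall_beaker, thimble, vial's own z axis and vertical below 0.1 rad and linear speed of each of tall_beaker, thimble, vial below 0.02 m/s and angular speed of each of tall_beaker, thimble, vial below 0.2 rad/s and horizontal distance between thimble and balance below 0.015 m and z of thimble in the frame of balance between 0.024 and 0.032 m and horizontal distance between vial and stand below 0.015 m and z of vial in the frame of stand between 0.009 and 0.017 m); the robot touches nothing.
It fails at once if the flask, the dropper bottle or the timer is shifted by more than 25 mm or tipped (distance of any of flask, dropper_bottle, timer from where it was at the start of the episode above 0.025 m or angle between any of flask, dropper_bottle, timer's own z axis and vertical above 0.3 rad).
It fails at once if the beaker, the thimble or the vial is tipped by more than 0.6 rad (angle between any of tall_beaker, thimble, vial's own z axis and vertical above 0.6 rad).
It also fails if it takes over 99 s, if anything falls off the work surface, if the arm or the gripper's body presses on something with over 40 N, if the wrist force passes 120 N, or if a joint passes its speed limit or range.

## Robot

A 6-joint arm with a two-finger parallel gripper is mounted at the origin on a cart in front of the work surface, level with it; the furniture and walls round the work are solid. World frame = base frame: x ahead of the robot, y to its left, z up, the work surface at z = 0. Lengths are in m, angles in rad, forces in N, time in s.
With the tool pointing down it reaches from about 0.35 to 0.875 m from the base axis. Payload 4.2 kg.
Tool frame: the origin (TCP) lies at the very end of the fingers, on their centre line; the grasp point (between the pads) lies 19 mm behind it; z points along the fingers, y is the line along which they close (so a half turn about z gives the same grasp; the last joint's range is limited). The gripper opens to 87 mm and grips with 3 to 60 N. Pads are 19 mm wide; open, the fingers measure 117 mm over their backs; the gripper's body (75 mm by 190 mm) begins 51 mm behind the grasp point.
Start: joints at [1.45, 0.385, 0.008, 0, -1.194, -0.259], TCP at [0.232, 0.58, 0.223] pointing down, gripper open.
Joint ranges: [-3.14, 3.14], [-1.21, 2.06], [-1.07, 1.41], [-3.16, 2.05], [-2.99, -0.16], [-3.1, 3.1]. Speed limits (rad/s): [2.79, 2.79, 3.14, 3.14, 3.14, 3.14].

## Interface

Orientations are given as a rotation vector (axis times angle).
In Python, from bench import env, imaging, sign_off gives the robot as it stands. The module is installed in compiled form; this text tells all that it offers.
- The arm moves only by the tool drive_tool, never from a script. Its argument "plan" is text: rows parted by semicolons, each of 7 numbers parted by spaces: the shift along the tool's x, y, z in units of 40 mm (1.0 is 40 mm), then the turn, a rotation vector about the tool's x, y, z in units of 5 degrees (1.0 is 5 degrees), then the opening, from 0 (shut) to 1 (fully open). A call has exactly 5 rows; each row shifts and turns the commanded pose from where the row before left it, along the tool's axes as they then stand; what a row does not reach is not made up. A row lasts 1/12 s, in which the tool goes at most 41.7 mm and 7.16 degrees, less where a joint would pass 70% of its speed; a pose out of reach is approached as far as the arm can. A call is refused whole if a number of a shift passes 1 or a number of a turn 1, either way. A call with a gripper value outside its range is refused whole. The fingers move at their own pace and stop on an object; "newtons" is the grip in N (left out, the last holds). Time passes only in rows, so rows that do not move let the fingers close, or fill a call up. It gives the time, the measured TCP pose, the force, the opening and the grip force at its end, in the units of the state.
- env.read_state(): the state, without advancing time (a new reading comes with each control period).
- imaging.snapshot(name): name is "side" or "top" or "wrist"; returns the picture (400x640x3 uint8, blue, green, red); there is no depth.
- imaging.camera_params(name): a dict with "fx", "fy", "cx", "cy" (pixels), "pose" (4x4, takes a point from camera to world coordinates); the wrist camera has in their place "hand_eye" (4x4, takes a point from camera to tool coordinates, whose origin is the TCP and whose axes are the flange's). Camera axes: x right, y up, looking along -z (the intrinsics and any distortion apply to the point x, -y, -z); pixel columns grow to the right and rows downward; lengths in m; the calibration is good to about 2 mm. A picture is of the moment at which its call begins: read the wrist's pose just before it. camera_params takes no time and is no camera call.
- sign_off(): hands the job in; it is judged then, once.
The state is a dict: "t": time; "joint_pos": joint angles; "dq": joint speeds; "joint_efforts": joint torques, N m; "ee_pos": TCP position; "eef_rot": TCP orientation; "contact_force": force on the tool from outside, world axes, zero at the start; "torque": the same for the moment, N m; "width": finger opening in m; "finger_force": force on a finger pad.
Only numpy, scipy, OpenCV 4.12 (cv2) and the standard library are available. Lean on these libraries where they do the work, as an engineer would, in place of code of your own. Each camera call takes 0.05 s, during which the arm holds its last target. There are 200 camera calls.

## Working session

There is one attempt and no reset: what is moved stays moved. The work goes in short steps, Python scripts to look and compute and a tool call to move; the robot and the scene stay as the last step left them, time stands still between calls to the robot, and variables do not carry over. Pictures are saved under pics/ and viewed, at most 14 in all, crops included, and the job is handed in when it is done.

Besides the shell and the picture viewer there is one more tool, called as name(argument=value, ...) on one line, values as JSON. drive_tool: Moves the arm, as the interface text tells. Its arguments: {"type":"object","properties":{"plan":{"type":"string"},"newtons":{"type":"number"}},"required":["plan"]}

```bash
mkdir -p pics; python3 - <<'E'
from bench import env, imaging
import cv2,numpy as np
s=env.read_state();print({k:np.round(v,3) for k,v in s.items()})
for n in("top","side"):
    cv2.imwrite(f"pics/{n}0.png",imaging.snapshot(n)); print(n,imaging.camera_params(n))
p=imaging.camera_params("wrist");print(p)
E
```

```text
{'t': np.float64(0.0), 'joint_pos': array([ 1.45 ,  0.386,  0.007, -0.   , -1.194, -0.259]), 'dq': array([ 0.002, -0.002,  0.002, -0.001,  0.001,  0.   ]), 'joint_efforts': array([-1.0000e-03, -3.9067e+01,  1.8740e+01,  4.2200e+00,  1.1000e-02,
       -0.0000e+00]), 'ee_pos': array([0.231, 0.58 , 0.221]), 'eef_rot': array([ 3.083, -0.593, -0.   ]), 'contact_force': array([-0.253,  0.193, -0.692]), 'torque': array([0.085, 0.005, 0.032]), 'finger_force': np.float64(0.0), 'width': np.float64(0.087)}
top {'fx': 492.9741108373731, 'fy': 492.9741108373731, 'cx': 321.6228414182025, 'cy': 201.9359904680053, 'pose': array([[-0.00372078,  0.99710476, -0.07594908,  0.39781913],
       [-0.99998897, -0.00349228,  0.00314125, -0.004336  ],
       [ 0.00286692,  0.07595993,  0.99710675,  1.28627784],
       [ 0.        ,  0.        ,  0.        ,  1.        ]])}
side {'fx': 455.2446516086464, 'fy': 455.2446516086464, 'cx': 323.7599718223, 'cy': 208.93616613137027, 'pose': array([[-0.99666917, -0.0357591 ,  0.07329288,  0.56555676],
       [ 0.08115995, -0.52283592,  0.84856093,  0.82844271],
       [ 0.00797637,  0.85168297,  0.52399666,  0.56084782],
       [ 0.        ,  0.        ,  0.        ,  1.        ]])}
{'fx': 295.62134024905015, 'fy': 295.62134024905015, 'cx': 317.45842461479685, 'cy': 201.54582205671417, 'hand_eye': array([[-4.30534065e-04,  9.61438669e-01,  2.75019092e-01,
         7.55864038e-02],
       [ 9.99999898e-01,  4.52361458e-04, -1.59399000e-05,
         8.79778758e-04],
       [-1.39733274e-04,  2.75019057e-01, -9.61438765e-01,
        -1.63057658e-01],
       [ 0.00000000e+00,  0.00000000e+00,  0.00000000e+00,
         1.00000000e+00]])}
```

View pics/top0.png

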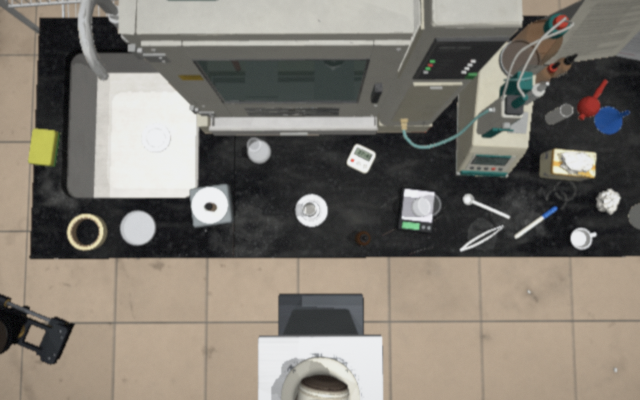

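View pics/side0.png

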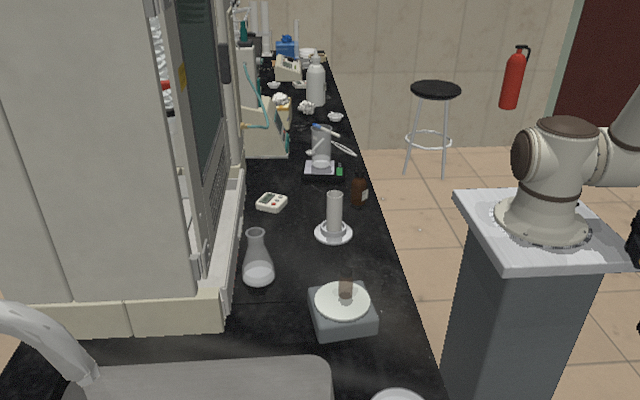

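The top view shows the stirrer with vial at about (211,206), the stand with thimble at (311,210), and the balance with beaker at (419,209). The dropper bottle is at (362,238), the flask at (258,150) and the timer at (361,158). The side view agrees with this. I'll enlarge a crop for exact pixels.

```bash
python3 - <<'E'
import cv2
im=cv2.imread("pics/top0.png")
a=im[180:250,180:260];b=im[180:250,280:380];c=im[180:250,380:460]
for n,i,(x0) in(("a",a,180),("b",b,280),("c",c,380)):pass
L=cv2.resize(im[130:250,180:340],None,fx=5,fy=5,interpolation=cv2.INTER_CUBIC)
R=cv2.resize(im[130:250,320:480],None,fx=5,fy=5,interpolation=cv2.INTER_CUBIC)
for I,x0 in((L,180),(R,320)):
    for k in range(0,160,10):
        cv2.line(I,(k*5,0),(k*5,600 if k%50==0 else 8),(0,255,255),1); cv2.putText(I,str(x0+k),(k*5,20),0,.35,(0,255,255),1)
    for k in range(0,120,10):
        cv2.line(I,(0,k*5),(8,k*5),(0,255,255),1); cv2.putText(I,str(130+k),(10,k*5+4),0,.35,(0,255,255),1)
cv2.imwrite("pics/L.png",L);cv2.imwrite("pics/R.png",R)
E
```

```text
(no output)
```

View pics/L.png

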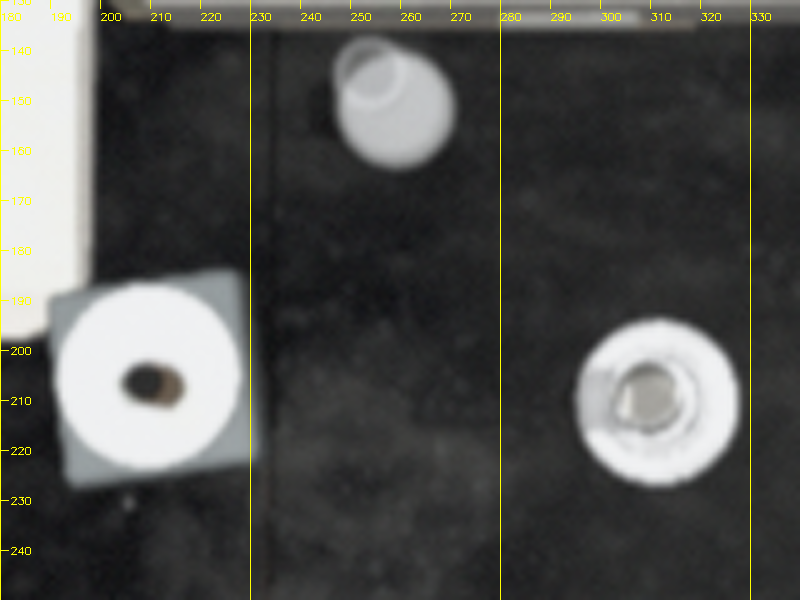

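View pics/R.png

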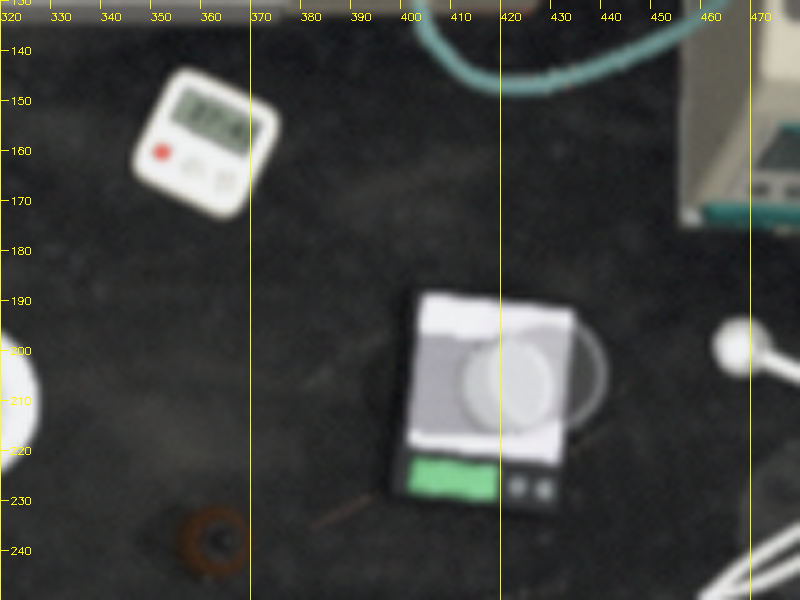

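Readings from the crops:

| Item | Pixel position |
|---|---|
| Stirrer plate centre | (209.6, 205.2) |
| Vial cap | (209.8, 206.4) |
| Stand | (311.5, 210.5) |
| Thimble rim | (309.6, 209.4) |
| Pan centre | (418.4, 205.6) |
| Beaker rim | (429.4, 205.2) |
| Beaker foot | (423.2, 207) |
| Flask foot | (259.4, 152) |
| Timer | (361.2, 158.4) |
| Dropper top | (364, 238) |

```bash
cat > h.py <<'E'
import numpy as np
from scipy.spatial.transform import Rotation as R
from bench import env, imaging
def ray(p,T,u,v,z):
    d=T[:3,:3]@np.array([(u-p['cx'])/p['fx'],-(v-p['cy'])/p['fy'],-1]); o=T[:3,3]
    return o+d*(z-o[2])/d[2]
def top(u,v,z):
    p=imaging.camera_params("top");return ray(p,p['pose'],u,v,z)
def wrist_pose(s):
    return R.from_rotvec(s['eef_rot']).as_matrix(),np.array(s['ee_pos'])
def wrist(s,u,v,z):
    p=imaging.camera_params("wrist");M=np.eye(4);M[:3,:3],M[:3,3]=wrist_pose(s)
    return ray(p,M@p['hand_eye'],u,v,z)
def go(x,y,z,yaw=None):
    "units still needed in tool axes; yaw = world angle (deg) of tool y axis (mod 180)"
    s=env.read_state();M,p=wrist_pose(s)
    a=np.degrees(np.arctan2(M[1,1],M[0,1]))
    r=0
    if yaw is not None: r=-((yaw-a+90)%180-90)/5
    print("t",s['t'],"p",p.round(4),"yaw",a.round(1),"tilt",np.degrees(np.arccos(-M[2,2])).round(2),"shift",(M.T@(np.array([x,y,z])-p)/.04).round(2),"turnz",round(r,2))
E
python3 - <<'E'
from h import *
for n,u,v,z in [("stir",209.6,205.2,.048),("vialtop",209.8,206.4,.102),("vialbot",212.2,207,.048),("stand",311.5,210.5,.008),("thimtop",309.6,209.4,.101),("pan",418.4,205.6,.028),("pan topedge",419.9,190.4,.028),("beaktop",429.4,205.2,.133),("beakbot",423.2,207,.028),("flask",259.4,152,0.),("timer",361.2,158.4,.018),("drop",364,238,.118),("plate edge L",190.8,205,.048),("plate edge R",228.4,205,.048)]:
    print(n,top(u,v,z).round(4))
go(.5,-.19,.3,0)
E
```

```text
stir [0.4849 0.2737 0.048 ]
vialtop [0.4782 0.261  0.102 ]
vialbot [0.4803 0.2671 0.048 ]
stand [0.473 0.018 0.008]
thimtop [0.4702 0.021  0.101 ]
pan [ 0.4834 -0.256   0.028 ]
pan topedge [ 0.5225 -0.2606  0.028 ]
beaktop [ 0.4771 -0.2608  0.133 ]
beakbot [ 0.4798 -0.2682  0.028 ]
flask [0.6284 0.1552 0.    ]
timer [ 0.6075 -0.1116  0.018 ]
drop [ 0.4009 -0.1079  0.118 ]
plate edge L [0.4856 0.3209 0.048 ]
plate edge R [0.4852 0.2264 0.048 ]
t 0.1 p [0.2315 0.58   0.2216] yaw -111.8 tilt 0.11 shift [13.37 15.39 -1.93] turnz 13.65
```

drive_tool(plan="0.6 0.7 0 0 0 -0.87 1;0.6 0.7 0 0 0 -0.87 1;0.6 0.7 0 0 0 -0.87 1;0.6 0.7 0 0 0 -0.87 1;0.6 0.7 0 0 0 -0.87 1", newtons=12)

```text
t: 0.52
ee_pos: [0.3164, 0.4159, 0.2222]
eef_rot: [3.141, 0.007, -0.001]
contact_force: [0.8, 0.3, -0.1]
width: 0.087
finger_force: 0.0
```

```bash
python3 -c "
from h import *
go(.44,.264,.21,-90)"
```

```text
t 0.5167 p [0.3164 0.4159 0.2222] yaw -89.7 tilt 0.06 shift [3.07 3.81 0.31] turnz 0.05
```

drive_tool(plan="0.65 0.76 0 0 0 0 1;0.65 0.76 0 0 0 0 1;0.65 0.76 0.1 0 0 0 1;0.65 0.76 0.1 0 0 0 1;0.65 0.76 0.1 0 0 0 1")

```text
t: 0.93
ee_pos: [0.4471, 0.2641, 0.2103]
eef_rot: [-3.142, -0.0, 0.0]
contact_force: [-0.2, 0.3, 0.1]
width: 0.0869
finger_force: 0.0
```

```bash
python3 -c "
from h import *
import cv2
s=env.read_state();cv2.imwrite('pics/w1.png',imaging.snapshot('wrist'));go(.479,.264,.1,-90)
import json;json.dump([list(map(float,s['ee_pos'])),list(map(float,s['eef_rot']))],open('s1.json','w'))"
```

```text
t 0.9833 p [0.4496 0.2594 0.2092] yaw -90.3 tilt 0.21 shift [ 0.74 -0.13  2.73] turnz -0.07
```

View pics/w1.png

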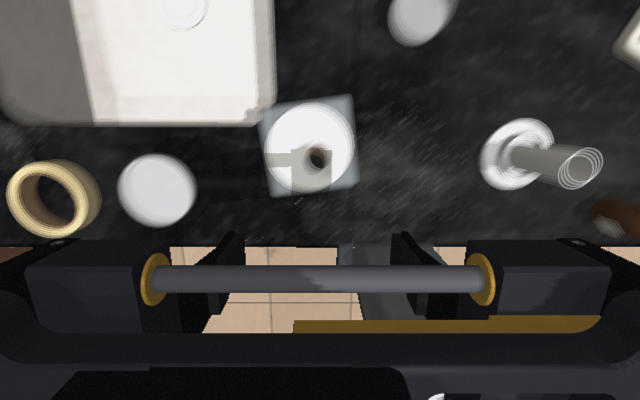

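The wrist view, blurred by motion, shows the plate at about (309,147) and the vial cap at (318,155). I'll take a still picture.

```bash
python3 -c "
from h import *
import cv2
imaging.snapshot('wrist')
s=env.read_state();im=imaging.snapshot('wrist');c=cv2.resize(im[80:210,240:400],None,fx=4,fy=4,interpolation=cv2.INTER_CUBIC)
cv2.imwrite('pics/w2.png',c);np.save('s.npy',np.r_[s['ee_pos'],s['eef_rot']]);go(.479,.264,.1,-90)"
```

```text
t 1.0833 p [0.4474 0.2633 0.2096] yaw -90.3 tilt 0.12 shift [ 0.8  -0.02  2.74] turnz -0.06
```

View pics/w2.png

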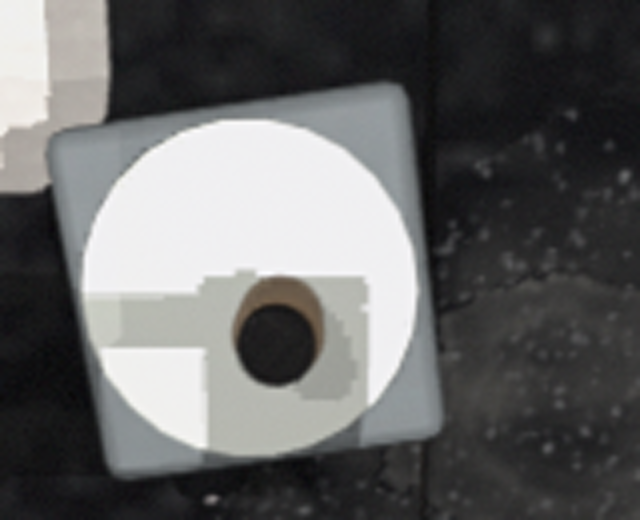

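The still crop puts the cap at (309.2,166.2) and the plate centre at (302.5,151.9).

```bash
python3 -c "
from h import *
a=np.load('s.npy');s=dict(ee_pos=a[:3],eef_rot=a[3:])
print(wrist(s,309.2,166.2,.102),wrist(s,302.5,151.9,.048))
go(.479,.263,.062,-90)"
```

```text
[0.47973111 0.26772039 0.102     ] [0.48665416 0.27622855 0.048     ]
t 1.0833 p [0.4474 0.2633 0.2096] yaw -90.3 tilt 0.12 shift [ 0.8  -0.    3.69] turnz -0.06
```

drive_tool(plan="0.79 -0.07 0 0 0 -0.06 1;0 0 0.92 0 0 0 1;0 0 0.92 0 0 0 1;0 0 0.92 0 0 0 1;0 0 0.92 0 0 0 1")

```text
t: 1.5
ee_pos: [0.4775, 0.2697, 0.0621]
eef_rot: [-3.141, -0.01, -0.001]
contact_force: [0.1, 0.9, -1.3]
width: 0.0872
finger_force: 0.0
```

drive_tool(plan="0 0 0 0 0 0 1;0 0 0 0 0 0 0;0 0 0 0 0 0 0;0 0 0 0 0 0 0;0 0 0 0 0 0 0")

```text
t: 1.92
ee_pos: [0.4791, 0.2701, 0.066]
eef_rot: [-3.138, -0.009, -0.006]
contact_force: [-0.0, -0.3, 0.2]
width: 0.068
finger_force: 0.0
```

drive_tool(plan="0 0 0 0 0 0 0;0 0 0 0 0 0 0;0 0 0 0 0 0 0;0 0 0 0 0 0 0;0 0 0 0 0 0 0")

```text
t: 2.33
ee_pos: [0.4781, 0.2686, 0.0635]
eef_rot: [-3.141, -0.008, -0.0]
contact_force: [0.6, 0.3, -0.2]
width: 0.0352
finger_force: 0.0
```

drive_tool(plan="0 0 0 0 0 0 0;0 0 0 0 0 0 0;0 0 0 0 0 0 0;0 0 -0.5 0 0 0 0;0 0 -1 0 0 0 0")

```text
t: 2.75
ee_pos: [0.475, 0.2661, 0.119]
eef_rot: [3.134, 0.006, -0.015]
contact_force: [-0.5, 0.3, -0.8]
width: 0.0222
finger_force: 12.0
```

drive_tool(plan="-0.5 0.7 0 0 0 0 0;-0.5 0.7 0 0 0 0 0;-0.5 0.75 0 0 0 0 0;-0.48 0.75 0 0 0 0 0;0 0 0 0 0 0 0")

```text
t: 3.17
ee_pos: [0.394, 0.1468, 0.1224]
eef_rot: [3.139, 0.003, -0.009]
contact_force: [-0.0, -0.5, -0.8]
width: 0.0225
finger_force: 12.0
```

```bash
python3 -c "
from h import *
for i in range(2): env.read_state();imaging.snapshot('wrist')
print(env.read_state()['width']);go(.4,.15,.014,-90)"
```

```text
0.022135998150819555
t 3.2667 p [0.399  0.1515 0.1238] yaw -89.7 tilt 0.06 shift [0.02 0.04 2.74] turnz 0.05
```

drive_tool(plan="0 0 0.9 0 0 0 0;0 0 0.9 0 0 0 0;0 0 0.6 0 0 0 0;0 0 0.2 0 0 0 0;0 0 0.1 0 0 0 0")

```text
t: 3.68
ee_pos: [0.3993, 0.1522, 0.0144]
eef_rot: [3.138, 0.01, -0.005]
contact_force: [-3.3, -3.2, 15.3]
width: 0.0224
finger_force: 12.0
```

drive_tool(plan="0 0 0 0 0 0 0;0 0 0 0 0 0 0.4;0 0 0 0 0 0 0.4;0 0 0 0 0 0 0.6;0 0 0 0 0 0 0.6")

```text
t: 4.1
ee_pos: [0.4, 0.1528, 0.016]
eef_rot: [-3.14, -0.008, -0.002]
contact_force: [-0.6, 1.4, 0.3]
width: 0.0407
finger_force: 0.0
```

drive_tool(plan="0 0 0 0 0 0 0.6;0 0 -0.5 0 0 0 0.6;0 0 -1 0 0 0 0.6;0 0 -1 0 0 0 1;0 0 -1 0 0 0 1")

```text
t: 4.52
ee_pos: [0.3989, 0.1518, 0.1571]
eef_rot: [3.141, 0.008, -0.001]
contact_force: [0.9, 0.6, -1.3]
width: 0.0597
finger_force: 0.0
```

drive_tool(plan="0.1 0.7 -0.4 0 0 0 1;0.1 0.8 -0.4 0 0 0 1;0.1 0.9 -0.4 0 0 0 1;0.1 0.9 -0.4 0 0 0 1;0.1 0.9 0 0 0 0 1")

```text
t: 4.93
ee_pos: [0.422, -0.0168, 0.2231]
eef_rot: [-3.14, -0.011, -0.012]
contact_force: [1.6, 0.3, 0.5]
width: 0.0853
finger_force: 0.0
```

drive_tool(plan="0.1 1 0 0 0 0 1;0.1 1 0 0 0 0 1;0.1 1 0 0 0 0 1;0.1 1 0 0 0 0 1;0.1 1 0 0 0 0 1")

```text
t: 5.35
ee_pos: [0.4409, -0.2176, 0.2197]
eef_rot: [-3.142, -0.008, -0.001]
contact_force: [1.8, 0.3, -0.0]
width: 0.0871
finger_force: 0.0
```

drive_tool(plan="0.1 0.6 0 0 0 0 1;0.1 0.55 0 0 0 0 1;0 0 0 0 0 0 1;0 0 0 0 0 0 1;0 0 0 0 0 0 1")

```text
t: 5.77
ee_pos: [0.4491, -0.2611, 0.2192]
eef_rot: [-3.141, -0.007, 0.001]
contact_force: [0.6, 0.4, 0.0]
width: 0.0873
finger_force: 0.0
```

```bash
python3 -c "
from h import *
import cv2
s=env.read_state();im=imaging.snapshot('wrist');c=cv2.resize(im[50:240,200:450],None,fx=3,fy=3,interpolation=cv2.INTER_CUBIC)
cv2.imwrite('pics/w3.png',c);np.save('s.npy',np.r_[s['ee_pos'],s['eef_rot']]);go(.4785,-.264,.074,-90)"
```

```text
t 5.8167 p [ 0.4492 -0.2608  0.2194] yaw -89.7 tilt 0.02 shift [0.73 0.09 3.63] turnz 0.07
```

View pics/w3.png

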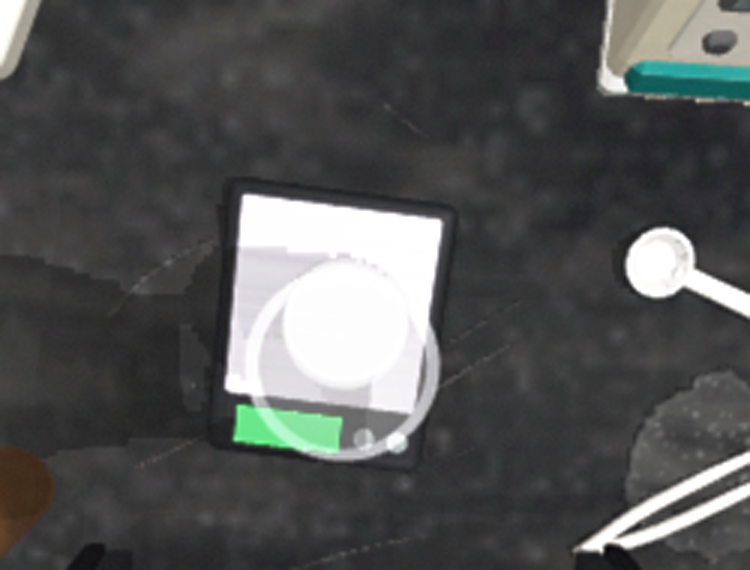

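The crop shows the beaker rim centre at (314.2,170.7), its foot at (315.3,158) and the pan centre at (310.7,151.5).

```bash
python3 -c "
from h import *
a=np.load('s.npy');s=dict(ee_pos=a[:3],eef_rot=a[3:])
print(wrist(s,314.2,170.7,.133),wrist(s,315.3,158,.028),wrist(s,310.7,151.5,.028))"
```

```text
[ 0.48025053 -0.25908994  0.133     ] [ 0.47701598 -0.2592428   0.028     ] [ 0.48470493 -0.25375668  0.028     ]
```

drive_tool(plan="0.75 0 0 0 0 0.07 1;0 0 0.93 0 0 0 1;0 0 0.9 0 0 0 1;0 0 0.9 0 0 0 1;0 0 0.9 0 0 0 1")

```text
t: 6.23
ee_pos: [0.4798, -0.26, 0.0736]
eef_rot: [3.141, 0.002, 0.003]
contact_force: [0.2, 0.1, -0.0]
width: 0.0872
finger_force: 0.0
```

drive_tool(plan="0 0 0 0 0 0 0;0 0 0 0 0 0 0;0 0 0 0 0 0 0;0 0 0 0 0 0 0;0 0 0 0 0 0 0")

```text
t: 6.65
ee_pos: [0.4812, -0.2616, 0.0768]
eef_rot: [3.14, -0.001, 0.008]
contact_force: [1.3, -0.6, -1.0]
width: 0.0614
finger_force: 0.1
```

drive_tool(plan="0 0 0 0 0 0 0;0 0 0 0 0 0 0;0 0 -0.3 0 0 0 0;0 0 -0.5 0 0 0 0;0 0 -0.6 0 0 0 0")

```text
t: 7.07
ee_pos: [0.4782, -0.261, 0.1297]
eef_rot: [-3.14, 0.003, 0.006]
contact_force: [1.2, -0.7, -0.5]
width: 0.054
finger_force: 11.9
```

drive_tool(plan="0 0 -0.6 0 0 0 0;0 -0.4 -0.6 0 0 0 0;0.15 -0.7 -0.6 0 0 0 0;0 -0.9 -0.2 0 0 0 0;0 -1 0 0 0 0 0")

```text
t: 7.48
ee_pos: [0.4871, -0.141, 0.2132]
eef_rot: [3.141, -0.005, 0.01]
contact_force: [0.8, 0.4, -1.4]
width: 0.054
finger_force: 11.9
```

drive_tool(plan="0 -1 0 0 0 0 0;0 -1 0 0 0 0 0;0 -1 0 0 0 0 0;0 -1 0 0 0 0 0;0 -1 0 0 0 0 0")

```text
t: 7.9
ee_pos: [0.4851, 0.0604, 0.2106]
eef_rot: [-3.141, 0.002, -0.001]
contact_force: [1.1, 1.3, -0.9]
width: 0.054
finger_force: 11.9
```

drive_tool(plan="0 -1 0 0 0 0 0;0 -1 0 0 0 0 0;0 -1 0 0 0 0 0;0 -0.9 0 0 0 0 0;0 -0.7 0 0 0 0 0")

```text
t: 8.32
ee_pos: [0.4855, 0.2453, 0.2103]
eef_rot: [-3.141, -0.001, -0.0]
contact_force: [1.1, -0.4, -1.6]
width: 0.0537
finger_force: 11.9
```

drive_tool(plan="0 -0.5 0 0 0 0 0;0 -0.3 0 0 0 0 0;0 0 0 0 0 0 0;0 0 0 0 0 0 0;0 0 0 0 0 0 0")

```text
t: 8.73
ee_pos: [0.4859, 0.2735, 0.2101]
eef_rot: [3.141, -0.003, -0.001]
contact_force: [0.2, 0.9, -1.0]
width: 0.0535
finger_force: 11.9
```

```bash
python3 -c "
from h import *
go(.4858,.275,.094,-90);imaging.snapshot('wrist');go(.4858,.275,.094,-90)"
```

```text
t 8.7333 p [0.4859 0.2735 0.2101] yaw -90.1 tilt 0.05 shift [ 0.   -0.04  2.9 ] turnz -0.02
t 8.7833 p [0.486  0.2734 0.2102] yaw -90.1 tilt 0.03 shift [-0.   -0.04  2.91] turnz -0.03
```

drive_tool(plan="0 -0.04 0.6 0 0 0 0;0 0 0.9 0 0 0 0;0 0 0.8 0 0 0 0;0 0 0.35 0 0 0 0;0 0 0.15 0 0 0 0")

```text
t: 9.2
ee_pos: [0.4848, 0.2737, 0.0956]
eef_rot: [3.138, -0.005, -0.007]
contact_force: [-3.4, 0.6, 10.0]
width: 0.0537
finger_force: 11.9
```

drive_tool(plan="0 0 0.08 0 0 0 0;0 0 0.03 0 0 0 0;0 0 0 0 0 0 0;0 0 0 0 0 0 0.7;0 0 0 0 0 0 0.8")

```text
t: 9.62
ee_pos: [0.4868, 0.2767, 0.0949]
eef_rot: [-3.14, 0.002, -0.003]
contact_force: [0.3, 0.1, -0.1]
width: 0.0605
finger_force: 0.0
```

drive_tool(plan="0 0 0 0 0 0 0.8;0 0 0 0 0 0 0.9;0 0 0 0 0 0 1;0 0 0 0 0 0 1;0 0 0 0 0 0 1")

```text
t: 10.03
ee_pos: [0.486, 0.2763, 0.0937]
eef_rot: [3.142, -0.002, -0.0]
contact_force: [-0.4, 0.0, -0.2]
width: 0.0849
finger_force: 0.0
```

drive_tool(plan="0 0 -0.5 0 0 0 1;0 0 -0.8 0 0 0 1;0 0 -0.8 0 0 0 1;0 0 -0.8 0 0 0 1;0 0 -0.6 0 0 0 1")

```text
t: 10.45
ee_pos: [0.4867, 0.2766, 0.2368]
eef_rot: [-3.14, 0.001, -0.004]
contact_force: [0.5, 0.3, -0.0]
width: 0.0869
finger_force: 0.0
```

drive_tool(plan="-0.15 0.7 0 0 0 0 1;-0.15 0.9 0 0 0 0 1;-0.15 1 0 0 0 0 1;-0.15 1 0 0 0 0 1;-0.15 1 0.2 0 0 0 1")

```text
t: 10.87
ee_pos: [0.4561, 0.0912, 0.2271]
eef_rot: [-3.14, -0.001, -0.005]
contact_force: [0.7, -0.5, 0.4]
width: 0.0872
finger_force: 0.0
```

drive_tool(plan="-0.15 0.9 0.4 0 0 0 1;0 0.88 0.3 0 0 0 1;0 0 0 0 0 0 1;0 0 0 0 0 0 1;0 0 0 0 0 0 1")

```text
t: 11.28
ee_pos: [0.4503, 0.0211, 0.1981]
eef_rot: [-3.141, 0.002, -0.002]
contact_force: [-0.5, 0.2, 0.3]
width: 0.0873
finger_force: 0.0
```

```bash
python3 -c "
from h import *
import cv2
imaging.snapshot('wrist')
s=env.read_state();im=imaging.snapshot('wrist');c=cv2.resize(im[80:240,200:450],None,fx=3,fy=3,interpolation=cv2.INTER_CUBIC)
cv2.imwrite('pics/w4.png',c);np.save('s.npy',np.r_[s['ee_pos'],s['eef_rot']]);go(.4705,.021,.054,-90)
cv2.imwrite('pics/t4.png',cv2.resize(imaging.snapshot('top')[130:250,180:340],None,fx=5,fy=5,interpolation=cv2.INTER_CUBIC))"
```

```text
t 11.3833 p [0.4504 0.022  0.1983] yaw -90.0 tilt 0.08 shift [0.5  0.03 3.61] turnz 0.0
```

View pics/w4.png

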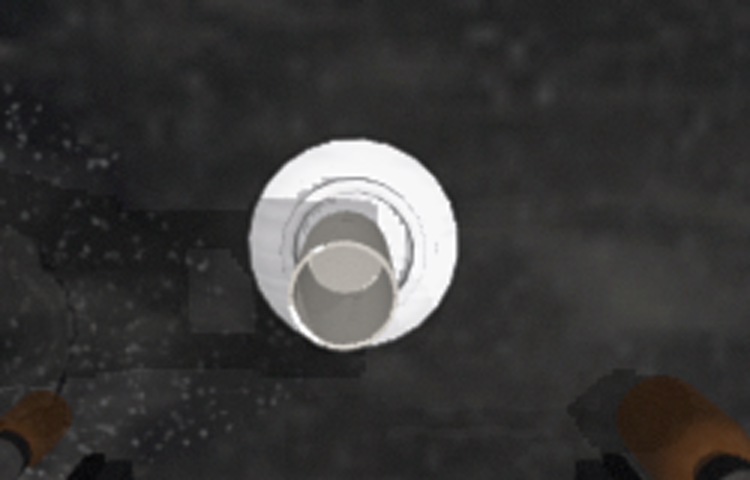

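View pics/t4.png

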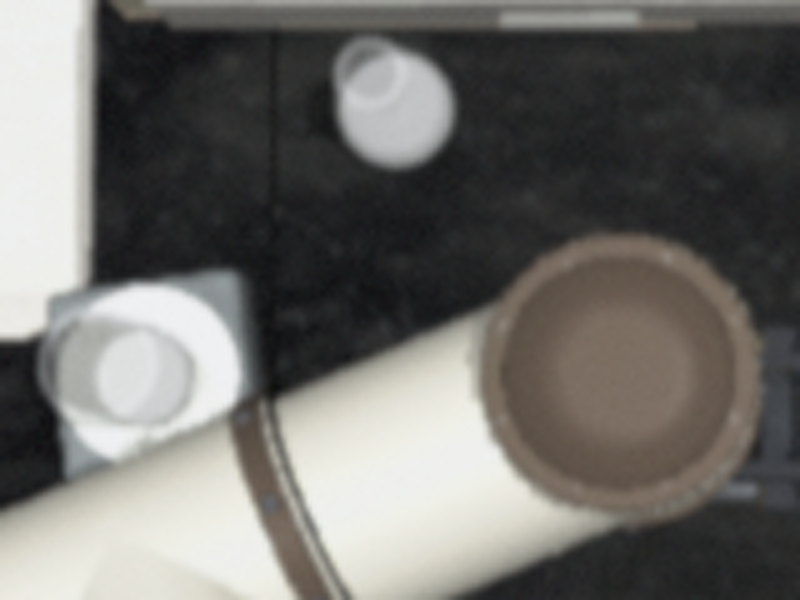

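The beaker stands near the plate centre: its foot is at about (143,373) in the top crop, against the plate at (148,376). In the wrist crop the thimble rim is at (314.3,178.3) and the stand foot at (318,161.7). The parked vial, at lower left, is upright.

```bash
python3 -c "
from h import *
a=np.load('s.npy');s=dict(ee_pos=a[:3],eef_rot=a[3:])
print(wrist(s,314.3,178.3,.101),wrist(s,318,161.7,.008),top(208.8,204.6,.048))"
```

```text
[0.47297647 0.02366423 0.101     ] [0.47443829 0.02022841 0.008     ] [0.48640924 0.27570027 0.048     ]
```

drive_tool(plan="0.54 -0.02 0 0 0 0 1;0 0 0.9 0 0 0 1;0 0 0.9 0 0 0 1;0 0 0.9 0 0 0 1;0 0 0.9 0 0 0 1", newtons=8)

```text
t: 11.85
ee_pos: [0.4721, 0.0232, 0.0529]
eef_rot: [-3.141, -0.002, -0.004]
contact_force: [-0.2, 0.6, 0.1]
width: 0.087
finger_force: 0.0
```

drive_tool(plan="0 0 0 0 0 0 0;0 0 0 0 0 0 0;0 0 0 0 0 0 0;0 0 0 0 0 0 0;0 0 0 0 0 0 0")

```text
t: 12.27
ee_pos: [0.4731, 0.0227, 0.056]
eef_rot: [-3.14, 0.001, -0.008]
contact_force: [-0.3, -0.1, 1.3]
width: 0.0611
finger_force: 0.0
```

drive_tool(plan="0 0 0 0 0 0 0;0 0 0 0 0 0 0;0 0 0 0 0 0 0;0 0 0 0 0 0 0;0 0 0 0 0 0 0")

```text
t: 12.68
ee_pos: [0.4715, 0.0219, 0.054]
eef_rot: [-3.142, 0.002, -0.001]
contact_force: [-1.5, -0.5, 2.7]
width: 0.0323
finger_force: 8.0
```

drive_tool(plan="0 0 -0.4 0 0 0 0;0 0 -0.7 0 0 0 0;0 0 -0.9 0 0 0 0;0 0 -0.9 0 0 0 0;0 0 -0.6 0 0 0 0")

```text
t: 13.1
ee_pos: [0.4724, 0.022, 0.1971]
eef_rot: [-3.141, 0.001, -0.006]
contact_force: [1.0, 0.9, 0.1]
width: 0.0321
finger_force: 8.0
```

drive_tool(plan="0.1 0.5 0 0 0 0 0;0.1 0.8 0 0 0 0 0;0.1 0.9 0 0 0 0 0;0 1 0 0 0 0 0;0 1 0 0 0 0 0")

```text
t: 13.52
ee_pos: [0.483, -0.1475, 0.1937]
eef_rot: [-3.141, -0.0, 0.0]
contact_force: [1.5, -0.4, -0.6]
width: 0.0322
finger_force: 8.0
```

drive_tool(plan="0 1 0 0 0 0 0;0 0.9 0 0 0 0 0;0 0.6 0 0 0 0 0;0 0.2 0 0 0 0 0;0 0 0 0 0 0 0")

```text
t: 13.93
ee_pos: [0.4826, -0.2557, 0.1931]
eef_rot: [-3.141, 0.007, 0.002]
contact_force: [0.6, 0.2, -0.9]
width: 0.0322
finger_force: 8.0
```

drive_tool(plan="0 0 0 0 0 0 0;0 0 0 0 0 0 0;0 0 0 0 0 0 0;0 0 0 0 0 0 0;0 0 0 0 0 0 0")

```text
t: 14.35
ee_pos: [0.4833, -0.2532, 0.194]
eef_rot: [3.142, 0.001, 0.001]
contact_force: [0.2, 0.5, 0.4]
width: 0.0324
finger_force: 8.0
```

```bash
python3 -c "
from h import *
go(.484,-.255,.069,-90)"
```

```text
t 14.35 p [ 0.4833 -0.2532  0.194 ] yaw -90.0 tilt 0.02 shift [0.02 0.04 3.12] turnz 0.01
```

drive_tool(plan="0 0.03 0.6 0 0 0 0;0 0 0.9 0 0 0 0;0 0 0.8 0 0 0 0;0 0 0.4 0 0 0 0;0 0 0.2 0 0 0 0")

```text
t: 14.77
ee_pos: [0.4814, -0.2544, 0.075]
eef_rot: [-3.14, 0.001, 0.008]
contact_force: [-0.6, -0.2, 0.2]
width: 0.032
finger_force: 8.0
```

drive_tool(plan="0 0 0.1 0 0 0 0;0 0 0.08 0 0 0 0;0 0 0.05 0 0 0 0;0 0 0 0 0 0 0;0 0 0 0 0 0 0")

```text
t: 15.18
ee_pos: [0.4838, -0.2555, 0.0696]
eef_rot: [3.141, -0.001, 0.003]
contact_force: [0.2, 0.2, -0.3]
width: 0.0326
finger_force: 8.0
```

drive_tool(plan="0 0 0 0 0 0 0.5;0 0 0 0 0 0 0.6;0 0 0 0 0 0 0.8;0 0 0 0 0 0 1;0 0 0 0 0 0 1")

```text
t: 15.6
ee_pos: [0.4832, -0.2554, 0.0687]
eef_rot: [3.142, -0.002, 0.0]
contact_force: [-0.1, -0.6, -0.1]
width: 0.0573
finger_force: 0.0
```

drive_tool(plan="0 0 0 0 0 0 1;0 0 0 0 0 0 1;0 0 -0.5 0 0 0 1;0 0 -0.8 0 0 0 1;0 0 -0.9 0 0 0 1")

```text
t: 16.02
ee_pos: [0.4817, -0.255, 0.1558]
eef_rot: [-3.14, 0.002, 0.008]
contact_force: [1.8, -0.5, 1.0]
width: 0.0853
finger_force: 0.0
```

drive_tool(plan="0 0 -0.8 0 0 0 1;-0.2 -0.4 -0.2 0 0 0 1;-0.2 -0.9 0 0 0 0 1;-0.2 -1 0 0 0 0 1;-0.2 -1 0 0 0 0 1")

```text
t: 16.43
ee_pos: [0.4506, -0.1224, 0.1967]
eef_rot: [-3.141, 0.005, -0.001]
contact_force: [0.2, 0.8, 0.9]
width: 0.087
finger_force: 0.0
```

drive_tool(plan="-0.3 -0.9 0 0 0 0 1;-0.4 -0.9 0 0 0 0 1;-0.4 -0.9 0 0 0 0 1;-0.4 -0.9 0 0 0 0 1;-0.3 -0.9 0 0 0 0 1")

```text
t: 16.85
ee_pos: [0.3778, 0.0579, 0.1967]
eef_rot: [-3.141, 0.002, -0.001]
contact_force: [0.0, 0.4, -0.6]
width: 0.0871
finger_force: 0.0
```

drive_tool(plan="0 -0.9 0 0 0 0 1;0 -0.7 0 0 0 0 1;0 -0.6 0 0 0 0 1;0 0 0 0 0 0 1;0 0 0 0 0 0 1")

```text
t: 17.27
ee_pos: [0.3793, 0.1457, 0.1965]
eef_rot: [3.141, 0.002, -0.001]
contact_force: [-0.6, 0.5, 0.3]
width: 0.0872
finger_force: 0.0
```

```bash
python3 -c "
from h import *
import cv2
imaging.snapshot('wrist')
s=env.read_state();im=imaging.snapshot('wrist');c=cv2.resize(im[100:280,200:450],None,fx=3,fy=3,interpolation=cv2.INTER_CUBIC)
cv2.imwrite('pics/w5.png',c);np.save('s.npy',np.r_[s['ee_pos'],s['eef_rot']]);go(.4,.151,.014,-90)
cv2.imwrite('pics/t5.png',cv2.resize(imaging.snapshot('top')[130:250,320:480],None,fx=5,fy=5,interpolation=cv2.INTER_CUBIC))"
```

```text
t 17.3667 p [0.3792 0.1443 0.1964] yaw -90.1 tilt 0.05 shift [ 0.52 -0.17  4.56] turnz -0.01
```

View pics/w5.png

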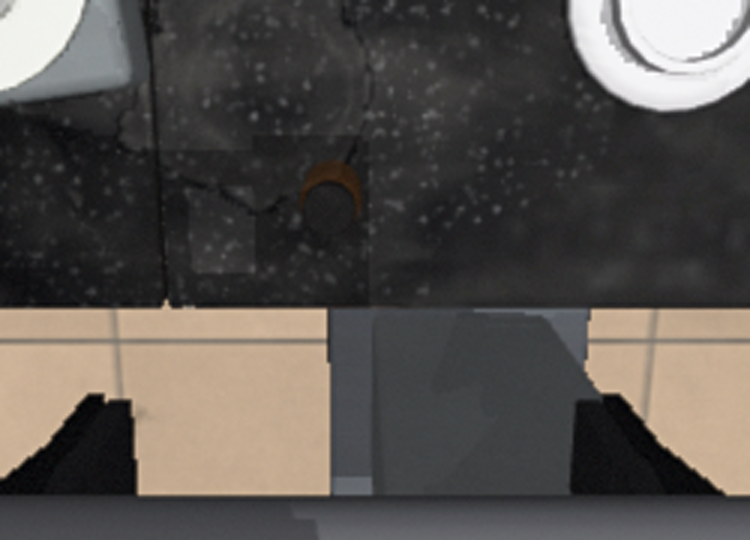

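View pics/t5.png

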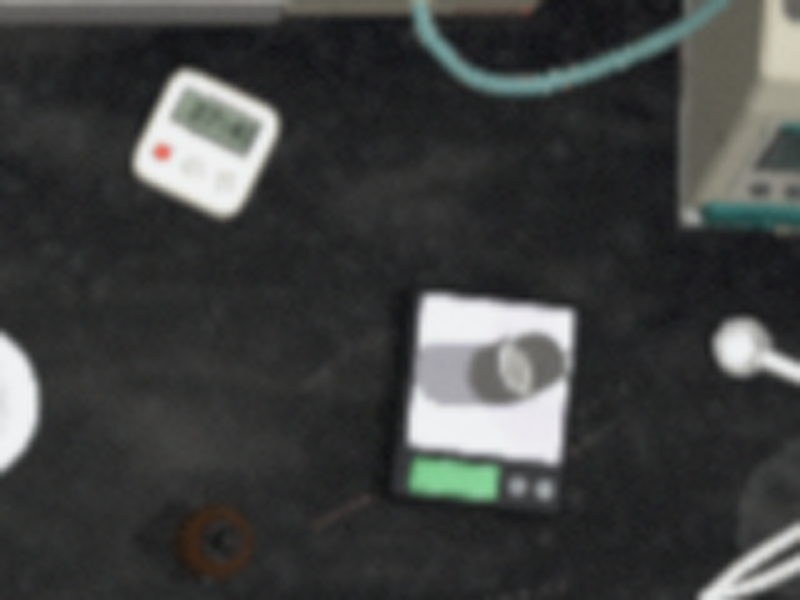

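The vial cap is at (309.7,169.3) in the wrist view. The thimble stands on the pan with its rim at about (427,202.6) and its foot at about (420.3,205).

```bash
python3 -c "
from h import *
a=np.load('s.npy');s=dict(ee_pos=a[:3],eef_rot=a[3:])
print(wrist(s,309.7,169.3,.054),top(427,202.6,.116),top(420.3,205,.028),top(418.4,205.6,.028))"
```

```text
[0.40185975 0.15190625 0.054     ] [ 0.48449316 -0.25902702  0.116     ] [ 0.48490987 -0.26089258  0.028     ] [ 0.48338748 -0.25599698  0.028     ]
```

drive_tool(plan="0.55 -0.19 0.3 0 0 0 1;0 0 0.9 0 0 0 1;0 0 0.95 0 0 0 1;0 0 0.95 0 0 0 1;0 0 0.8 0 0 0 1", newtons=12)

```text
t: 17.83
ee_pos: [0.4011, 0.1507, 0.0389]
eef_rot: [3.141, -0.006, -0.001]
contact_force: [0.8, -0.3, -0.2]
width: 0.0871
finger_force: 0.0
```

drive_tool(plan="0 0 0.4 0 0 0 1;0 0 0.24 0 0 0 1;0 0 0 0 0 0 0;0 0 0 0 0 0 0;0 0 0 0 0 0 0")

```text
t: 18.25
ee_pos: [0.4022, 0.1523, 0.0157]
eef_rot: [-3.141, 0.003, -0.002]
contact_force: [-0.2, -0.8, 0.2]
width: 0.0744
finger_force: 0.0
```

drive_tool(plan="0 0 0 0 0 0 0;0 0 0 0 0 0 0;0 0 0 0 0 0 0;0 0 0 0 0 0 0;0 0 0 0 0 0 0")

```text
t: 18.67
ee_pos: [0.4017, 0.1525, 0.0153]
eef_rot: [-3.141, 0.002, -0.001]
contact_force: [0.1, 0.0, 0.0]
width: 0.0419
finger_force: 0.0
```

drive_tool(plan="0 0 0 0 0 0 0;0 0 0 0 0 0 0;0 0 0 0 0 0 0;0 0 0 0 0 0 0;0 0 0 0 0 0 0")

```text
t: 19.08
ee_pos: [0.4015, 0.1524, 0.0149]
eef_rot: [3.142, -0.002, -0.0]
contact_force: [-0.0, 0.6, 0.1]
width: 0.0226
finger_force: 12.0
```

drive_tool(plan="0 0 -0.3 0 0 0 0;0 0 -0.5 0 0 0 0;0 0 -0.5 0 0 0 0;0 0 -0.5 0 0 0 0;0 0 -0.2 0 0 0 0")

```text
t: 19.5
ee_pos: [0.4026, 0.1532, 0.0972]
eef_rot: [-3.139, 0.001, -0.005]
contact_force: [0.7, -0.5, -0.1]
width: 0.022
finger_force: 12.0
```

```bash
python3 -c "
from h import *
print(env.read_state()['width']);go(.474,.019,.08,-90)"
```

```text
0.02198582063388689
t 19.5 p [0.4026 0.1532 0.0972] yaw -90.0 tilt 0.25 shift [1.79 3.35 0.43] turnz -0.01
```

drive_tool(plan="0.36 0.6 0 0 0 0 0;0.4 0.8 0 0 0 0 0;0.4 0.8 0 0 0 0 0;0.4 0.7 0 0 0 0 0;0.25 0.43 0 0 0 0 0")

```text
t: 19.92
ee_pos: [0.4743, 0.0169, 0.0943]
eef_rot: [3.141, -0.005, -0.001]
contact_force: [1.3, 1.3, -0.6]
width: 0.0225
finger_force: 12.0
```

drive_tool(plan="0 0 0 0 0 0 0;0 0 0 0 0 0 0;0 0 0 0 0 0 0;0 0 0 0 0 0 0;0 0 0 0 0 0 0")

```text
t: 20.33
ee_pos: [0.4733, 0.0198, 0.0949]
eef_rot: [-3.142, -0.001, 0.0]
contact_force: [-0.1, -0.3, -0.2]
width: 0.0225
finger_force: 12.0
```

```bash
python3 -c "
from h import *
go(.474,.019,.028,-90)"
```

```text
t 20.3333 p [0.4733 0.0198 0.0949] yaw -90.0 tilt 0.01 shift [0.02 0.02 1.67] turnz 0.01
```

drive_tool(plan="0 0 0.4 0 0 0 0;0 0 0.5 0 0 0 0;0 0 0.4 0 0 0 0;0 0 0.2 0 0 0 0;0 0 0.1 0 0 0 0")

```text
t: 20.75
ee_pos: [0.473, 0.0194, 0.0299]
eef_rot: [3.141, 0.0, -0.003]
contact_force: [0.6, -0.4, -0.3]
width: 0.0226
finger_force: 12.0
```

drive_tool(plan="0 0 0.05 0 0 0 0;0 0 0.03 0 0 0 0;0 0 0 0 0 0 0;0 0 0 0 0 0 0;0 0 0 0 0 0 0.4")

```text
t: 21.17
ee_pos: [0.4743, 0.0192, 0.0284]
eef_rot: [-3.141, 0.001, -0.002]
contact_force: [-0.7, 0.9, 0.7]
width: 0.0246
finger_force: 0.0
```

drive_tool(plan="0 0 0 0 0 0 0.5;0 0 0 0 0 0 0.6;0 0 0 0 0 0 0.6;0 0 0 0 0 0 0.6;0 0 0 0 0 0 0.6")

```text
t: 21.58
ee_pos: [0.4738, 0.019, 0.0278]
eef_rot: [3.142, -0.002, 0.0]
contact_force: [-0.1, 0.4, -0.3]
width: 0.0498
finger_force: 0.0
```

drive_tool(plan="0 0 -0.4 0 0 0 0.6;0 0 -0.8 0 0 0 0.6;0 0 -0.9 0 0 0 0.6;0 0 -0.9 0 0 0 0.6;0 0 -0.9 0 0 0 0.6")

```text
t: 22.0
ee_pos: [0.4733, 0.0189, 0.1854]
eef_rot: [3.141, -0.002, -0.001]
contact_force: [1.4, 0.3, 0.9]
width: 0.0521
finger_force: 0.0
```

drive_tool(plan="-0.9 0 0 0 0 0 0.6;-0.9 0 0 0 0 0 0.6;0 -0.4 -0.4 0 0 0 0.6;0 0 0 0 0 0 0.6;0 0 0 0 0 0 0.6")

```text
t: 22.42
ee_pos: [0.4021, 0.0356, 0.2006]
eef_rot: [-3.14, -0.001, -0.004]
contact_force: [-0.2, 0.8, -0.3]
width: 0.0522
finger_force: 0.0
```

```bash
python3 -c "
from h import *
import cv2
s=env.read_state();w=imaging.snapshot('wrist');np.save('s.npy',np.r_[s['ee_pos'],s['eef_rot']])
d=imaging.snapshot('side')
a=cv2.resize(d[90:350,220:400],None,fx=2,fy=2,interpolation=cv2.INTER_CUBIC)
b=cv2.resize(w[40:240,220:440],None,fx=2,fy=2,interpolation=cv2.INTER_CUBIC)
o=np.zeros((520,800,3),np.uint8);o[:,:360]=a;o[:400,360:800]=b
cv2.imwrite('pics/f.png',o);print(s['ee_pos'])"
```

```text
[0.40212804 0.035623   0.20059071]
```

View pics/f.png

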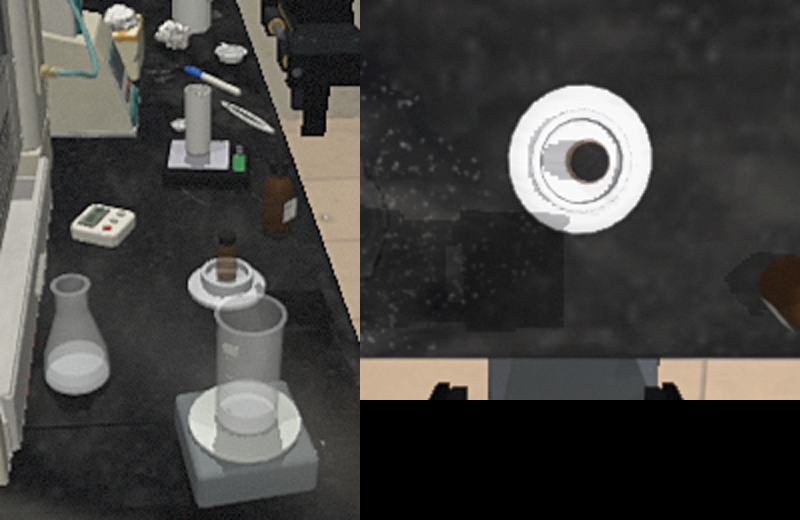

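The side view shows the beaker on the stirrer plate, the vial in the cup and the thimble on the pan, all upright. The wrist view has the vial at about (587,161) in the cup centred near (580,160), so it is about 2 mm off.

```bash
python3 -c "
from bench import sign_off
print(sign_off())"
```

```text
the job is handed in; nothing more can be done
None
```

I handed in the job at about 22.5 s: the beaker is on the stirrer plate, the thimble on the balance pan and the vial in the stand's cup, all upright and an estimated 5 mm or less off centre in the camera images, with the flask, dropper bottle and timer apparently undisturbed; no verdict was returned.

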